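Store the battery mills heavy end down

TASK

Two battery pepper mills that look the same at both ends lie on the bar; in each, one hidden end is much heavier. Lift each mill at mid-length to find out which end is heavy, then lay the mills in the two bays of the sloping rack, one in each, heavy end at the bottom against the foot stop, and let go. Do not drop them, and leave the shakers, the flat tin and the plant pot where they are.

Things in the scene. Friction and masses are not known exactly. Their poses are not given: they have to be found in the camera images.
- mill_a: battery mill, square bar 170 x 38 x 38 mm: steel, black ends, black band at mid-length; both ends look alike. Origin at its centre, x along it, z up as it lies. 0.44 to 0.63 kg; centre of mass 40 mm off mid-length toward the heavy end: held level there, about 0.2 N m to that side. Heavy end (+x or -x) drawn afresh each start, for each mill on its own; not shown by sight or pose
- mill_b: battery mill, square bar 170 x 38 x 38 mm: steel, black ends, black band at mid-length; both ends look alike. Origin at its centre, x along it, z up as it lies. 0.44 to 0.63 kg; centre of mass 40 mm off mid-length toward the heavy end: held level there, about 0.2 N m to that side. Heavy end (+x or -x) drawn afresh each start, for each mill on its own; not shown by sight or pose
- rack: the fixed sloping rack: wooden base 190 x 250 x 12 mm, two wooden cross rests on short steel posts. Origin under the base's centre on the bar; x the horizontal direction in which the bays rise (low end toward the robot), y to the left. The bays slope by 20 degrees.
- bay_left (a point): centre of a mill lying in the left bay against the foot stop, 85 mm above the bar; x up the slope, y left, z square out of it. Bay 50 mm wide. Rest floors 19 mm under it (-z) at x = -74..-46 and 46..74 mm, with cheeks 17 mm high; open air between them for fingers. Foot stop face at x = -85 mm, ends 7 mm above this point
- bay_right (a point): centre of a mill lying in the right bay against the foot stop, 85 mm above the bar; x up the slope, y left, z square out of it. Bay 50 mm wide. Rest floors 19 mm under it (-z) at x = -74..-46 and 46..74 mm, with cheeks 17 mm high; open air between them for fingers. Foot stop face at x = -85 mm, ends 7 mm above this point
- rest_lower: the rack's low cross rest with the foot stop (fixed to the rack). Origin midway between the two bay points, with the same axes.
- rest_upper: the rack's high cross rest (fixed to the rack). Same origin and axes as rest_lower. Judged by the load it carries: about 1 N from a mill with its heavy end down, over 3 N heavy end up.
- shaker_near: bystander: one of two small waisted chrome shakers, 38 mm across, 62 high; origin under its centre
- shaker_far: bystander: the other small chrome shaker, 38 mm across, 62 high; origin under its centre
- flat_tin: bystander: a flat oblong tin, 63 x 105 x 24 mm; origin under its centre
- plant_pot: bystander: a small plant in a clay-coloured pot, 72 mm across, 76 high; origin under its centre

How it is judged:
On the way, in this order (a step that is already met when the one before it is completed fails the run):
1. one mill is lifted, held within 35 mm of its centre (((height (world z) of mill_a above 0.045 m and distance between the grasp point and mill_a below 0.035 m and contact force between the fingers and mill_a above 1 N and contact force between mill_a and rack below 0.1 N) or (height (world z) of mill_b above 0.045 m and distance between the grasp point and mill_b below 0.035 m and contact force between the fingers and mill_b above 1 N and contact force between mill_b and rack below 0.1 N))), for 0.2 s.
2. one mill lies released in a bay, heavy end down (((((distance between mill_a and bay_left below 0.02 m and angle between the x axis of mill_a and the x axis of bay_left, either way round below 0.14 rad) or (distance between mill_a and bay_right below 0.02 m and angle between the x axis of mill_a and the x axis of bay_right, either way round below 0.14 rad)) and contact force between mill_a and rest_lower above 1.5 N and contact force between mill_a and rest_upper below 2.5 N and contact force between the fingers and mill_a below 0.1 N and linear speed of mill_a below 0.02 m/s) or (((distance between mill_b and bay_left below 0.02 m and angle between the x axis of mill_b and the x axis of bay_left, either way round below 0.14 rad) or (distance between mill_b and bay_right below 0.02 m and angle between the x axis of mill_b and the x axis of bay_right, either way round below 0.14 rad)) and contact force between mill_b and rest_lower above 1.5 N and contact force between mill_b and rest_upper below 2.5 N and contact force between the fingers and mill_b below 0.1 N and linear speed of mill_b below 0.02 m/s))), for 0.2 s.
3. the other mill is lifted, held within 35 mm of its centre ((((height (world z) of mill_a above 0.045 m and distance between the grasp point and mill_a below 0.035 m and contact force between the fingers and mill_a above 1 N and contact force between mill_a and rack below 0.1 N) and (((distance between mill_b and bay_left below 0.02 m and angle between the x axis of mill_b and the x axis of bay_left, either way round below 0.14 rad) or (distance between mill_b and bay_right below 0.02 m and angle between the x axis of mill_b and the x axis of bay_right, either way round below 0.14 rad)) and contact force between mill_b and rest_lower above 1.5 N and contact force between mill_b and rest_upper below 2.5 N and contact force between the fingers and mill_b below 0.1 N and linear speed of mill_b below 0.02 m/s)) or ((height (world z) of mill_b above 0.045 m and distance between the grasp point and mill_b below 0.035 m and contact force between the fingers and mill_b above 1 N and contact force between mill_b and rack below 0.1 N) and (((distance between mill_a and bay_left below 0.02 m and angle between the x axis of mill_a and the x axis of bay_left, either way round below 0.14 rad) or (distance between mill_a and bay_right below 0.02 m and angle between the x axis of mill_a and the x axis of bay_right, either way round below 0.14 rad)) and contact force between mill_a and rest_lower above 1.5 N and contact force between mill_a and rest_upper below 2.5 N and contact force between the fingers and mill_a below 0.1 N and linear speed of mill_a below 0.02 m/s)))), for 0.2 s.
At the end, for the whole second after the job is handed in: Both mills lie at rest in the rack, one in each bay, each centre within 20 mm of its bay point and its length within 8 degrees of the bay's, heavy end down: each mill loads the low rest with more than 1.5 N and the high rest with less than 2.5 N. The fingers have let go of both (((distance between mill_a and bay_left below 0.02 m and angle between the x axis of mill_a and the x axis of bay_left, either way round below 0.14 rad) or (distance between mill_a and bay_right below 0.02 m and angle between the x axis of mill_a and the x axis of bay_right, either way round below 0.14 rad)) and contact force between each of mill_a, mill_b and rest_lower above 1.5 N and contact force between each of mill_a, mill_b and rest_upper below 2.5 N and contact force between the fingers and mill_a below 0.1 N and linear speed of each of mill_a, mill_b below 0.02 m/s and ((distance between mill_b and bay_left below 0.02 m and angle between the x axis of mill_b and the x axis of bay_left, either way round below 0.14 rad) or (distance between mill_b and bay_right below 0.02 m and angle between the x axis of mill_b and the x axis of bay_right, either way round below 0.14 rad)) and contact force between the fingers and mill_b below 0.1 N); the robot touches nothing.
It fails at once if a mill is dropped (it moves faster than 0.6 m/s out of the fingers) ((linear speed of mill_a above 0.6 m/s and contact force between the fingers and mill_a below 0.1 N) or (linear speed of mill_b above 0.6 m/s and contact force between the fingers and mill_b below 0.1 N)).
It fails at once if a shaker, the flat tin or the plant pot is moved by more than 30 mm (distance of any of shaker_near, shaker_far, flat_tin, plant_pot from where it was at the start of the episode above 0.03 m).
It also fails if it takes over 64 s, if anything falls off the work surface, if the arm or the gripper's body presses on something with over 40 N, if the wrist force passes 120 N, or if a joint passes its speed limit or range.

ROBOT

A 6-joint arm with a two-finger parallel gripper is mounted at the origin on a cart in front of the work surface, level with it; the furniture and walls round the work are solid. World frame = base frame: x ahead of the robot, y to its left, z up, the work surface at z = 0. Lengths are in m, angles in rad, forces in N, time in s.
With the tool pointing down it reaches from about 0.4 to 0.825 m from the base axis. Payload 7 kg.
Tool frame: the origin (TCP) lies midway between the tips of the shut fingers; the grasp point (between the pads) lies 19 mm behind it (grip_point_offset is the distance from the TCP to the grasp point, in m); z points along the fingers, y is the line along which they close (so a half turn about z gives the same grasp; the last joint's range is limited). The gripper opens to 88 mm and grips with 3 to 60 N. Pads are 19 mm wide; open, the fingers measure 130 mm over their backs; the gripper's body (78 mm by 193 mm) begins 47 mm behind the grasp point.
Start: joints at [1.419, 0.359, 0.012, 0, -1.224, -0.288], TCP at [0.287, 0.611, 0.227] pointing down, gripper open.
Joint ranges: [-3.07, 3.07], [-1.43, 2.12], [-1.02, 1.25], [-3.03, 1.67], [-3.05, -0], [-3.03, 3.03]. Speed limits (rad/s): [2.39, 2.39, 3.01, 3.14, 3.14, 3.14].

INTERFACE

Orientations are given as [roll, pitch, yaw] about the fixed x, y, z axes, in that order (R = Rz(yaw) Ry(pitch) Rx(roll)).
In Python, from station import get_state, grab_frame, camera_params, job_done, grip_point_offset gives the robot as it stands.
- The arm moves only by the shell command python3 -m creep 'ROWS' [FORCE]. ROWS is JSON, a list that holds one entry, the list of rows, each a list of 7 numbers: the finger opening in cm, from 0 to 8.76, then the shift along the tool's x, y, z in cm, then the turn, a rotation vector about the tool's x, y, z in rad. In form: [[[fingers, tx, ty, tz, wx, wy, wz], ...]]. A call has 1 to 20 rows; each row is the pose to reach, as a shift and turn from the pose commanded when the call began, along the tool's axes at that moment; what a row does not reach only later rows make up. A row lasts 1/8 s, in which the tool goes at most 62.5 mm and 10.7 degrees, less where a joint would pass 70% of its speed; a pose out of reach is approached as far as the arm can. A call with a gripper value outside its range is refused whole. The fingers move at their own pace and stop on an object; FORCE is the grip in N (left out, the last holds). Time passes only in rows, so rows that repeat a pose let the fingers close. It gives the time, the measured TCP pose, the force, the opening and the grip force at its end, in the units of the state.
- get_state(): the state, without advancing time (a new reading comes with each control period).
- grab_frame(name): name is "scene" or "top" or "wrist"; returns the picture (420x560x3 uint8, blue, green, red); there is no depth.
- camera_params(name): a dict with "vertical_fov" (degrees; the focal length in pixels is half the picture's height over the tangent of half this angle, whatever the lens; pixels are square), "cx", "cy" (the principal point, pixels), "k1" (the pictures are not rectified: a ray, as slopes to the right and down, at radius r is drawn at 1 + k1 r^2 times it, then the intrinsics apply), "view" (4x4, takes a point from world to camera coordinates). Camera axes: x right, y down, z forward; pixel columns grow to the right and rows downward; lengths in m; the calibration is good to about 2 mm. A picture is of the moment at which its call begins: read the wrist's pose just before it. camera_params takes no time and is no camera call; for the wrist camera it gives the pose at the moment of the call.
- job_done(): hands the job in; it is judged then, once.
The state is a dict: "t": time; "q": joint angles; "qd": joint speeds; "joint_efforts": joint torques, N m; "eef_pos": TCP position; "ee_rot": TCP orientation; "force": force on the tool from outside, world axes, zero at the start; "moment": the same for the moment, N m; "width": finger opening in m; "gripper_force": force on a finger pad.
Only numpy, scipy, OpenCV 4.12 (cv2) and the standard library are available. Lean on these libraries where they do the work, as an engineer would, in place of code of your own. Each camera call takes 0.05 s, during which the arm holds its last target. There are 200 camera calls.

## Working session

There is one attempt and no reset: what is moved stays moved. The work goes in short steps, Python scripts to look and compute and a shell command to move; the robot and the scene stay as the last step left them, time stands still between calls to the robot, and variables do not carry over. Pictures are saved under pics/ and viewed, at most 10 in all, crops included, and the job is handed in when it is done.

```bash
mkdir -p pics; ls; python3 - <<'E'
from station import *
import cv2,numpy as np
print(get_state(),grip_point_offset)
a=grab_frame("top");b=grab_frame("scene")
cv2.imwrite("pics/top0.png",a);cv2.imwrite("pics/scene0.png",b)
for n in("top","scene","wrist"):print(n,camera_params(n))
E
```

```text
pics
{'t': 0.0, 'q': array([ 1.41910037e+00,  3.59394495e-01,  1.10642097e-02, -3.55649279e-04,
       -1.22410649e+00, -2.88124910e-01]), 'qd': array([ 0.00130444,  0.00032615,  0.00019209, -0.0002824 , -0.00063363,
        0.00018452]), 'joint_efforts': array([ 1.22465586e-03, -5.82714951e+01,  2.93045801e+01,  6.99667364e+00,
        6.97305237e-03, -1.60160885e-04]), 'eef_pos': array([0.28719863, 0.6103105 , 0.22561911]), 'ee_rot': array([ 3.13992482e+00, -1.45637285e-04, -4.39941867e-01]), 'force': array([0.15584307, 1.14984486, 0.35933875]), 'moment': array([-0.02683952,  0.03327846, -0.03547579]), 'gripper_force': 0.0, 'width': 0.08745597874264881} 0.0188
top {'vertical_fov': 56.02780544167196, 'cx': 280.9160898435555, 'cy': 203.67978233753774, 'k1': 0.03654400593116793, 'view': array([[ 0.02809243, -0.99957935,  0.00720682,  0.0495125 ],
       [-0.99136881, -0.02878385, -0.12790377,  0.60089345],
       [ 0.12805741, -0.00355149, -0.9917604 ,  1.06502456],
       [ 0.        ,  0.        ,  0.        ,  1.        ]])}
scene {'vertical_fov': 52.543234784376324, 'cx': 293.85000052621336, 'cy': 204.80218116355064, 'k1': -0.11063726893166169, 'view': array([[-0.64184451, -0.76679195,  0.0081073 ,  0.43207142],
       [-0.48744526,  0.39980969, -0.77624051,  0.34410405],
       [ 0.5919736 , -0.50217758, -0.63038475,  0.60665813],
       [ 0.        ,  0.        ,  0.        ,  1.        ]])}
wrist {'vertical_fov': 58.9097460405761, 'cx': 284.4655131242208, 'cy': 207.91886525132378, 'k1': -0.07610559036399087, 'view': array([[-0.42592254, -0.90475766,  0.00188836,  0.67362572],
       [-0.86209322,  0.40646949,  0.3026183 , -0.03792982],
       [-0.27456379,  0.12726402, -0.95310996,  0.39290468],
       [ 0.        ,  0.        ,  0.        ,  1.        ]])}
```

View pics/top0.png

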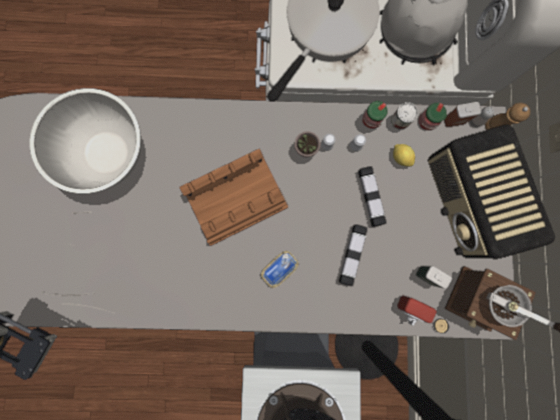

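View pics/scene0.png

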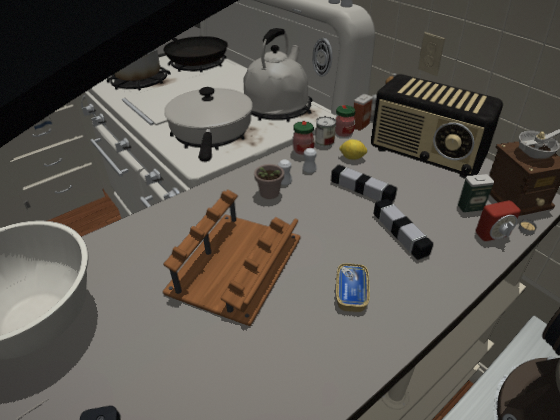

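The top view shows mills at about (372,196) and (353,255), the rack at (235,197), the pot at (307,145), the shakers at (328,140) and (360,140), and the tin at (279,268). The scene view shows the same layout: low rest with the foot stop on the near side, high rest behind. I'll zoom in on the top view for exact corners.

```bash
cat > h.py <<'E'
from station import *
import cv2,numpy as np
from scipy.spatial.transform import Rotation as R
def und(P,uv):
    f=210/np.tan(np.radians(P["vertical_fov"]/2)); d=(np.array(uv,float)-[P["cx"],P["cy"]])/f
    s=d.copy()
    for _ in range(20): s=d/(1+P["k1"]*np.sum(s*s,-1,keepdims=True))
    return s
def cast(P,uv,z):
    s=und(P,np.atleast_2d(uv)); V=P["view"]; o=-V[:3,:3].T@V[:3,3]
    r=np.c_[s,np.ones(len(s))]@V[:3,:3]
    return o+r*((z-o[2])/r[:,2])[:,None]
def proj(P,X):
    c=np.atleast_2d(X)@P["view"][:3,:3].T+P["view"][:3,3]; s=c[:,:2]/c[:,2:]
    f=210/np.tan(np.radians(P["vertical_fov"]/2))
    return s*(1+P["k1"]*np.sum(s*s,-1,keepdims=True))*f+[P["cx"],P["cy"]]
E
python3 - <<'E'
from h import *
a=cv2.imread("pics/top0.png")
c=a[125:295,175:395]; c=cv2.resize(c,None,fx=3.5,fy=3.5,interpolation=cv2.INTER_CUBIC)
for i in range(0,220,20): cv2.putText(c,str(175+i),(int(i*3.5),10),0,.35,(0,255,255)); cv2.line(c,(int(i*3.5),12),(int(i*3.5),18),(0,255,255))
for i in range(5,170,20): cv2.putText(c,str(125+i),(0,int(i*3.5)),0,.35,(0,255,255))
cv2.imwrite("pics/topz.png",c)
P=camera_params("top")
g=a.max(2).astype(int)
for box in((355,160,392,230),(332,220,374,292)):
    x0,y0,x1,y1=box; s=a[y0:y1,x0:x1].astype(int)
    m=((s.max(2)<70)|(s.min(2)>165)).astype(np.uint8)
    m=cv2.morphologyEx(m,cv2.MORPH_CLOSE,np.ones((5,5)))
    n,l,st,ce=cv2.connectedComponentsWithStats(m); k=1+np.argmax(st[1:,4])
    r=cv2.minAreaRect(np.argwhere(l==k)[:,::-1].astype(np.float32)); bp=cv2.boxPoints(r)+[x0,y0]
    X=cast(P,bp,.035); print(bp.round(1).tolist(),(X[:,:2]).round(3).tolist(),X.mean(0).round(4),st[k])
E
```

```text
[[356.6, 169.3], [372.3, 165.6], [385.9, 223.4], [370.3, 227.1]] [[0.704, -0.145], [0.716, -0.19], [0.553, -0.227], [0.541, -0.184]] [ 0.6286 -0.1864  0.035 ] [  3   7  28  60 890]
[[337.1, 282.7], [352.1, 223.5], [367.4, 227.4], [352.4, 286.6]] [[0.387, -0.093], [0.55, -0.133], [0.54, -0.176], [0.377, -0.134]] [ 0.4635 -0.1341  0.035 ] [  6   5  29  61 895]
```

View pics/topz.png

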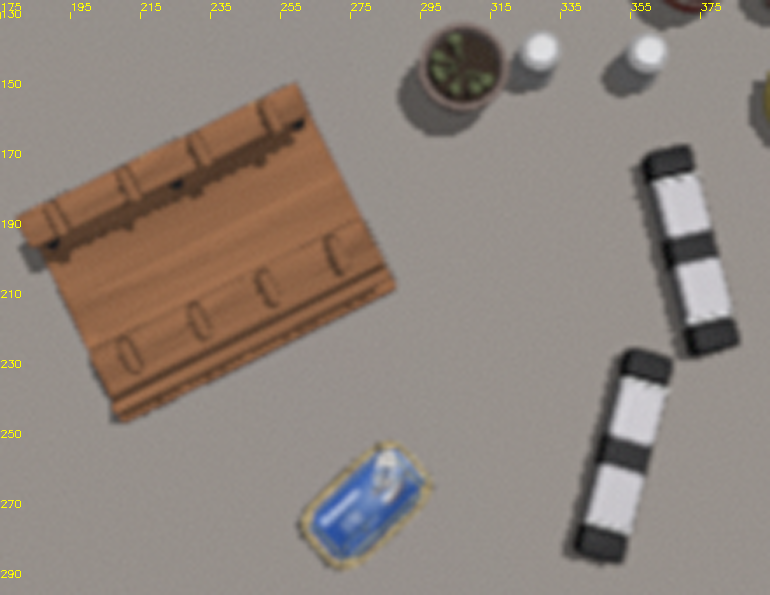

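The zoom shows the mid bands at (372.4,195.0) and (353.3,254.4). The near corners of the rack base are about (209.9,245.6) and (288.1,207.3), and each rest has four cheeks. I'll work out the rack pose and a viewpoint for the wrist camera.

```bash
python3 - <<'E'
from h import *
P=camera_params("top")
f=lambda L:np.array([(175+x/3.5,125+y/3.5) for x,y in L])
print("bands",cast(P,f([(691,245),(624,453)]),.038).round(4))
c=cast(P,f([(122,422),(396,288)]),.012); print("base front",c.round(4),np.linalg.norm(c[1]-c[0]))
print("low cheeks",cast(P,f([(128,355),(200,322),(266,288),(337,255)]),.0626).round(4))
print("high cheeks",cast(P,f([(55,218),(128,184),(200,150),(268,114)]),.1036).round(4))
print("others",cast(P,f([(463,65),(541,50),(648,50)]),.06).round(3),cast(P,f([(366,505)]),.02).round(3))
W=camera_params("wrist")["view"]; s=get_state(); T=R.from_euler("xyz",s["ee_rot"]).as_matrix()
o=-W[:3,:3].T@W[:3,3]
print("cam in tool",T.T@(o-s["eef_pos"]),"fwd",T.T@W[2,:3],"right",T.T@W[0,:3])
E
```

```text
bands [[ 0.6313 -0.1891  0.038 ]
 [ 0.4644 -0.1362  0.038 ]]
base front [[0.4779 0.2633 0.012 ]
 [0.5929 0.0456 0.012 ]] 0.24612510028278675
low cheeks [[0.5286 0.2526 0.0626]
 [0.5558 0.1982 0.0626]
 [0.5838 0.148  0.0626]
 [0.6114 0.0936 0.0626]]
high cheeks [[0.6274 0.3056 0.1036]
 [0.6551 0.2522 0.1036]
 [0.6829 0.199  0.1036]
 [0.7124 0.1486 0.1036]]
others [[ 0.768 -0.002  0.06 ]
 [ 0.782 -0.064  0.06 ]
 [ 0.784 -0.15   0.06 ]] [[0.418 0.065 0.02 ]]
cam in tool [ 0.08285318  0.00046031 -0.15894367] fwd [-3.02759520e-01  3.80079240e-04  9.53066907e-01] right [-6.06651331e-05  9.99999911e-01 -4.18067347e-04]
```

```bash
python3 -m creep '[[[8.7,5,2.4,0,0,0,-0.1],[8.7,10,4.8,0,0,0,-0.2],[8.7,15,7.2,0,0,0,-0.3],[8.7,20,9.7,0,0,0,-0.4],[8.7,25,12,0,0,0,-0.5],[8.7,30,14.5,0,0,0,-0.6],[8.7,35,17,0,0,0,-0.7],[8.7,40,19.3,0,0,0,-0.8],[8.7,44,21.3,0,0,0,-0.87],[8.7,47,22.7,0,0,0,-0.92],[8.7,47.6,23,0,0,0,-0.92],[8.7,47.6,23,0,0,0,-0.92]]]' 50
python3 - <<'E'
from h import *
P=camera_params("wrist");a=grab_frame("wrist");s=get_state();print(s["eef_pos"],s["ee_rot"],s["q"])
np.save("P1.npy",P["view"])
cv2.imwrite("pics/w1.png",a)
ax=np.array([np.cos(.484),np.sin(.484),0]);ay=np.array([-ax[1],ax[0],0])
for s_,z in((-1,.0626),(1,.1036)):
  print(proj(P,[np.array([.6197,.1997,z])+s_*.0564*ax+v*ay for v in(.09,.03,-.03,-.09)]).round(0).tolist())
E
```

```text
t: 1.6
eef_pos: [0.62, 0.1997, 0.2261]
ee_rot: [-3.141, 0.001, 0.479]
force: [-0.4, -0.6, -0.9]
width: 0.0868
gripper_force: 0.0
[0.61978188 0.20028115 0.22627478] [-3.14141600e+00  4.90019966e-04  4.79635156e-01] [ 6.11311636e-01  3.20594374e-01 -4.41841964e-02 -2.56284666e-04
 -1.20648035e+00  1.43921118e+00]
[[189.0, 245.0], [252.0, 245.0], [316.0, 245.0], [379.0, 244.0]]
[[163.0, 128.0], [243.0, 127.0], [323.0, 127.0], [403.0, 127.0]]
```

View pics/w1.png

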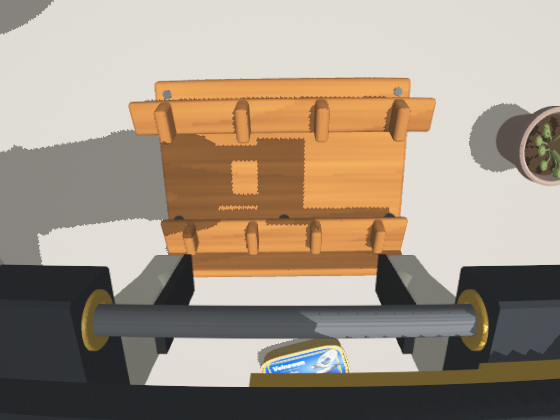

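The picture shows cheek columns at 165/243/321/399 on the high rest and 190/252/316/378 on the low rest, which match the prediction. The rows look slightly off, so I'll check the edge rows.

```bash
python3 - <<'E'
from h import *
P=camera_params("wrist");a=cv2.imread("pics/w1.png");V=np.load("P1.npy");P["view"]=V
ax=np.array([np.cos(.484),np.sin(.484),0]);ay=np.array([-ax[1],ax[0],0]);c,s=np.cos(np.radians(20)),np.sin(np.radians(20))
def b(x,y,z): return np.array([.6197,.1997,.085])+(x*c-z*s)*ax+y*ay+(x*s+z*c)*np.array([0,0,1])
for n,x,z in(("floor hi far",.074,-.019),("cheek hi far",.074,-.002),("cheek hi near",.046,-.002),("floor hi near",.046,-.019),
 ("floor lo far",-.046,-.019),("cheek lo far",-.046,-.002),("cheek lo near",-.074,-.002),("floor lo near",-.074,-.019),("stop top",-.085,.007)):
  print(n,proj(P,[b(x,0.0,z),b(x,-.03,z)]).round(1).tolist())
for x in(.095,-.095): print("base",x,proj(P,[np.array([.6197,.1997,.012])+x*ax]).round(1))
for col in (282,322,316): 
  g=cv2.GaussianBlur(a,(3,3),0)[70:285,col].astype(int); d=np.abs(np.diff(g,axis=0)).sum(1); print(col,[(70+i,int(d[i])) for i in range(len(d)) if d[i]>35])
E
```

```text
floor hi far [[282.8, 99.4], [322.3, 99.2]]
cheek hi far [[282.8, 108.2], [324.3, 108.0]]
cheek hi near [[283.1, 142.8], [322.2, 142.6]]
floor hi near [[283.1, 132.8], [320.4, 132.7]]
floor lo far [[283.8, 221.0], [315.3, 220.8]]
cheek lo far [[283.8, 232.9], [316.5, 232.7]]
cheek lo near [[284.0, 254.7], [315.1, 254.5]]
floor lo near [[283.9, 242.6], [314.0, 242.4]]
stop top [[284.0, 269.4], [315.2, 269.2]]
base 0.095 [[283.  77.]]
base -0.095 [[284.1 258.7]]
282 [(76, 70), (77, 120), (78, 63), (96, 70), (97, 37), (98, 41), (99, 58), (132, 37), (137, 64), (138, 69), (213, 42), (214, 51), (217, 38), (218, 40), (223, 47), (224, 74), (225, 42), (250, 46), (251, 56), (268, 49), (269, 56), (275, 77), (276, 79)]
322 [(76, 96), (77, 140), (78, 45), (79, 41), (95, 63), (96, 67), (107, 45), (108, 49), (207, 65), (208, 68), (218, 58), (219, 66), (220, 44), (250, 64), (251, 51), (267, 39), (268, 58), (269, 42), (274, 56), (275, 104), (276, 62)]
316 [(76, 88), (77, 129), (78, 50), (95, 71), (96, 65), (100, 41), (140, 41), (141, 42), (206, 52), (207, 70), (218, 39), (231, 39), (232, 49), (252, 38), (253, 52), (267, 36), (268, 57), (269, 44), (274, 45), (275, 114), (276, 74)]
```

```bash
python3 - <<'E'
import cv2
a=cv2.imread("pics/w1.png")[65:290,150:420]; a=cv2.resize(a,None,fx=2.6,fy=2.6,interpolation=cv2.INTER_CUBIC)
for r in range(70,290,20): cv2.putText(a,str(r),(0,int((r-65)*2.6)+4),0,.4,(255,0,0)); cv2.line(a,(28,int((r-65)*2.6)),(36,int((r-65)*2.6)),(255,0,0))
cv2.imwrite("pics/w1z.png",a)
E
```

```text
(no output)
```

View pics/w1z.png

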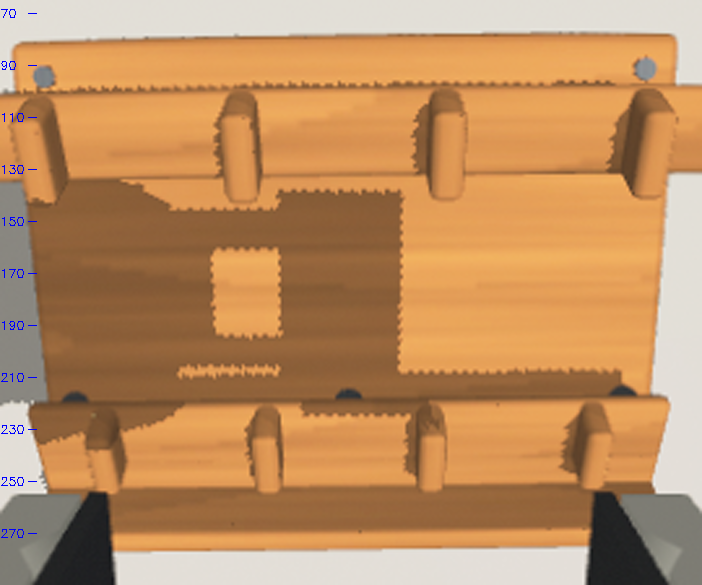

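The edges agree to within 2 px, so the rack midpoint is (0.621, 0.200) with yaw 0.485. That puts bay_left at (0.593, 0.253) and bay_right at (0.649, 0.147). Next I'll hover over the near mill.

```bash
python3 -m creep '[[[8.7,-4,3,0,0,0,0.1],[8.7,-8.5,6.5,1,0,0,0.2],[8.7,-13,10,2,0,0,0.32],[8.7,-17.5,13.5,3,0,0,0.43],[8.7,-22,17,4,0,0,0.54],[8.7,-26,20,5,0,0,0.65],[8.7,-28.5,22,6,0,0,0.72],[8.7,-29.3,22.7,6,0,0,0.72],[8.7,-29.3,22.7,6,0,0,0.72],[8.7,-29.3,22.7,6,0,0,0.72]]]'
cat > mill.py <<'E'
from h import *
import sys
P=camera_params("wrist");a=grab_frame("wrist");s=get_state();p=s["eef_pos"];T=R.from_euler("xyz",s["ee_rot"]).as_matrix();yaw=s["ee_rot"][2]
print(p,s["ee_rot"],"q",s["q"].round(2)); cv2.imwrite(sys.argv[1],a)
m=(a.max(2)<60).astype(np.uint8); n,l,st,ce=cv2.connectedComponentsWithStats(m)
g=np.array([float(v) for v in sys.argv[2:4]]+[.038])
u=proj(P,[g])[0]; print("expected px",u.round(1))
for k in range(1,n):
  if st[k,4]>150:
    X=cast(P,[ce[k]],.036)[0]; print(st[k].tolist(),ce[k].round(1),X.round(4),(T.T@(X-p)*100).round(2))
E
python3 mill.py pics/w2.png .4644 -.1362
```

```text
t: 2.9
eef_pos: [0.466, -0.1358, 0.167]
ee_rot: [-3.141, -0.001, -0.238]
force: [0.3, 0.1, -0.2]
width: 0.0871
gripper_force: 0.0
[ 0.46594941 -0.13573634  0.16689892] [-3.14134216e+00 -7.24338621e-04 -2.38009001e-01] q [ 0.12  0.09 -0.48  0.   -0.99  1.21]
expected px [284.7 199.5]
[318, 32, 58, 50, 705] [342.4  59.4] [ 0.5582 -0.2026  0.036 ] [10.53  4.33 13.1 ]
[263, 92, 49, 33, 640] [285.3 109.9] [ 0.5326 -0.1532  0.036 ] [ 6.88  0.13 13.09]
[488, 166, 67, 60, 2388] [520.6 192.6] [ 0.4234 -0.3289  0.036 ] [ 0.41 19.78 13.09]
[263, 185, 47, 31, 1035] [286.1 203. ] [ 0.4607 -0.1364  0.036 ] [-0.5   0.19 13.09]
[0, 254, 560, 166, 36323] [258.3 361.1] [ 0.3136 -0.0736  0.036 ] [-16.28  -2.44  13.08]
[264, 267, 43, 24, 999] [284.6 278.3] [ 0.3942 -0.1191  0.036 ] [-7.37  0.08 13.08]
[155, 337, 18, 17, 231] [163.  343.7] [0.3531 0.0092 0.036 ] [-14.39 -11.42  13.08]
[397, 338, 18, 16, 212] [406.  344.3] [ 0.2983 -0.2139  0.036 ] [-14.46  11.56  13.08]
[524, 351, 36, 10, 177] [546.  356.5] [ 0.2436 -0.3517  0.036 ] [-16.52  26.23  13.07]
```

View pics/w2.png

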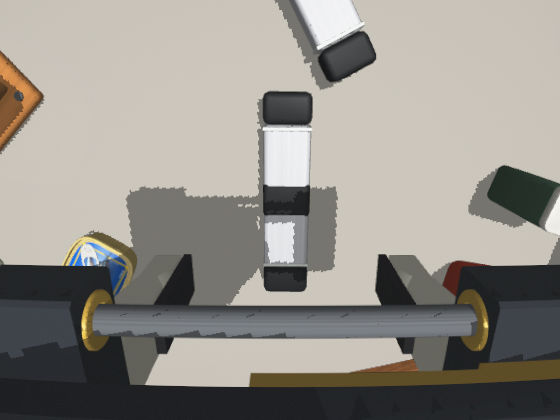

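The wrist view shows the near mill centred, with its band at (286,200), ends at rows 92 and 290, and well aligned. Descending to grip.

```bash
python3 -m creep '[[[8.7,-0.3,0.15,5,0,0,0],[8.7,-0.3,0.15,10,0,0,0],[8.7,-0.3,0.15,13,0,0,0],[8.7,-0.3,0.15,15,0,0,0],[8.7,-0.3,0.15,16.2,0,0,0],[8.7,-0.3,0.15,16.3,0,0,0],[8.7,-0.3,0.15,16.3,0,0,0],[3,-0.3,0.15,16.3,0,0,0],[3,-0.3,0.15,16.3,0,0,0],[3,-0.3,0.15,16.3,0,0,0],[3,-0.3,0.15,16.3,0,0,0],[3,-0.3,0.15,16.3,0,0,0],[3,-0.3,0.15,16.3,0,0,0]]]' 60
python3 -c "
from station import *
s=get_state();print(s['force'],s['moment'],s['width'],s['gripper_force'])"
```

```text
t: 4.58
eef_pos: [0.4619, -0.1374, 0.0036]
ee_rot: [-3.142, -0.0, -0.24]
force: [-0.1, 0.8, 0.1]
width: 0.0379
gripper_force: 60.0
[-0.10006782  0.7728621   0.09636352] [ 0.19243491  0.02566459 -0.05540213] 0.0378531592493673 59.99991595745087
```

```bash
python3 -m creep '[[[3,0,0,-1,0,0,0],[3,0,0,-2.5,0,0,0],[3,0,0,-5,0,0,0],[3,0,0,-8,0,0,0],[3,0,0,-11,0,0,0],[3,0,0,-13,0,0,0],[3,0,0,-14,0,0,0],[3,0,0,-14,0,0,0],[3,0,0,-14,0,0,0],[3,0,0,-14,0,0,0]]]'
cat > mom.py <<'E'
from h import *
import sys
F=[];M=[];Mt=[]
for i in range(6):
    a=grab_frame("wrist"); s=get_state(); T=R.from_euler("xyz",s["ee_rot"]).as_matrix(); M.append(T.T@s["moment"]);F.append(s["force"])
print("force",np.mean(F,0).round(2),"tool moment",np.mean(M,0).round(3),np.std(M,0).round(3),s["eef_pos"].round(4),s["ee_rot"].round(3),s["width"],s["gripper_force"],s["t"],s["q"].round(2))
cv2.imwrite(sys.argv[1],a)
P=camera_params("wrist"); m=(a.max(2)<60).astype(np.uint8); n,l,st,ce=cv2.connectedComponentsWithStats(m)
for k in range(1,n):
  if st[k,4]>150: print(st[k].tolist(),ce[k].round(1))
E
python3 mom.py pics/w3.png
```

```text
t: 5.82
eef_pos: [0.4613, -0.1375, 0.1426]
ee_rot: [3.141, 0.002, -0.24]
force: [-0.3, 0.3, -5.7]
width: 0.0379
gripper_force: 60.0
force [ 0.5  -0.08 -5.02] tool moment [-0.028 -0.199 -0.013] [0.02  0.025 0.027] [ 0.4618 -0.1375  0.1434] [ 3.141  0.    -0.24 ] 0.03748143043232643 59.99574601650238 6.125 [ 0.12  0.11 -0.52 -0.   -0.94  1.21]
[317, 20, 63, 56, 827] [343.3  51. ]
[229, 80, 112, 74, 3946] [280.6 122.5]
[499, 166, 61, 67, 2591] [532.9 195.7]
[196, 259, 178, 51, 3143] [285.1 293.7]
[0, 266, 560, 154, 29177] [230.1 376.3]
[362, 266, 158, 106, 5395] [429.  293.8]
[223, 338, 13, 17, 185] [228.4 345.1]
[334, 338, 13, 16, 173] [340.6 345.5]
[405, 357, 90, 8, 332] [453.1 361.2]
```

View pics/w3.png

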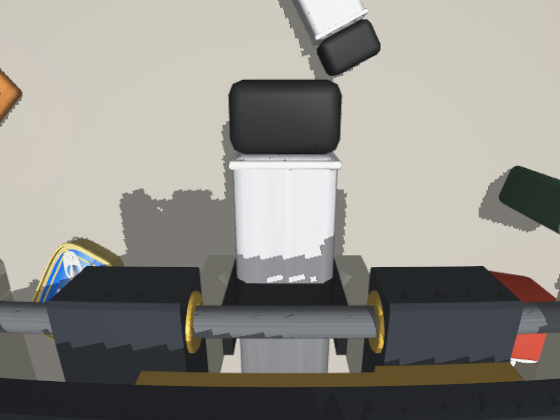

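Held level, the mill reads −0.199 N·m about tool y at 5.0 N, so its centre of mass is 40 mm toward tool +x. In the picture the mill is still level. The +x end has to go at the bottom, so I'll compute the goal for the left bay.

```bash
cat > goal.py <<'E'
from h import *
import sys
# args: bay(l/r) heavy(+1/-1 tool x) up-offset_cm  grip height behind TCP m, along shift m
bay,hv,up,zb,dx=sys.argv[1],float(sys.argv[2]),float(sys.argv[3])/100,float(sys.argv[4]),float(sys.argv[5])
y=.485;ax=np.array([np.cos(y),np.sin(y),0]);ay=np.array([-ax[1],ax[0],0]);ez=np.array([0,0,1.]);c,s_=np.cos(np.radians(20)),np.sin(np.radians(20))
bx=c*ax+s_*ez;bz=-s_*ax+c*ez
B=np.array([.621,.2003,.085])+(.06 if bay=="l" else -.06)*ay
X=-hv*bx;Z=-bz;G=np.c_[X,np.cross(Z,X),Z]
s=get_state();p=s["eef_pos"];T=R.from_euler("xyz",s["ee_rot"]).as_matrix()
t=B+dx*bx+up*bz-zb*bz
w=R.from_matrix(T.T@G).as_rotvec()
print("tcp goal",t.round(4),"shift cm",(T.T@(t-p)*100).round(2),"turn",w.round(3),np.linalg.norm(w))
E
python3 goal.py l 1 11 .0154 .003
```

```text
tcp goal [0.5669 0.2396 0.1749] shift cm [  1.25 -39.12  -3.16] turn [ 0.421 -0.16   2.386] 2.4283046761526155
```

```bash
python3 -m creep '[[[3,0.1,-1,-2,0.01,0,0.06],[3,0.1,-3,-4,0.04,-0.01,0.2],[3,0.2,-6,-5,0.06,-0.02,0.36],[3,0.3,-9,-5,0.09,-0.03,0.52],[3,0.4,-12,-5,0.12,-0.04,0.68],[3,0.5,-15,-5,0.15,-0.06,0.84],[3,0.6,-18,-5,0.18,-0.07,1.0],[3,0.7,-21,-5,0.21,-0.08,1.17],[3,0.8,-24,-5,0.235,-0.09,1.33],[3,0.9,-27,-5,0.26,-0.1,1.49],[3,1,-30,-5,0.29,-0.11,1.65],[3,1,-33,-5,0.32,-0.12,1.81],[3,1.1,-35.5,-4.5,0.35,-0.13,1.97],[3,1.2,-37.5,-4,0.375,-0.14,2.13],[3,1.2,-38.6,-3.5,0.4,-0.15,2.27],[3,1.25,-39.1,-3.2,0.42,-0.16,2.36],[3,1.25,-39.1,-3.2,0.421,-0.16,2.386],[3,1.25,-39.1,-3.2,0.421,-0.16,2.386],[3,1.25,-39.1,-3.2,0.421,-0.16,2.386],[3,1.25,-39.1,-3.2,0.421,-0.16,2.386]]]'
python3 goal.py l 1 0.2 .0154 .003
python3 - <<'E'
from h import *
s=get_state();print(s["q"].round(2),s["force"],s["moment"])
a=grab_frame("scene");b=grab_frame("wrist")
cv2.imwrite("pics/s4.png",np.hstack([cv2.resize(a[150:350,120:420],(400,267)),cv2.resize(b,(400,300))[:267]]))
E
```

```text
t: 8.62
eef_pos: [0.5672, 0.2392, 0.1759]
ee_rot: [3.141, 0.35, -2.656]
force: [-0.4, 0.1, -5.8]
width: 0.0378
gripper_force: 60.0
tcp goal [0.5996 0.2568 0.0734] shift cm [ 0.04  0.05 10.89] turn [0.    0.001 0.   ] 0.0008198305853465148
[ 0.77  0.11 -0.57  0.18 -0.56 -2.  ] [-0.36935051  0.12879003 -5.82441722] [-0.65321779  1.32669915 -0.03683245]
```

View pics/s4.png

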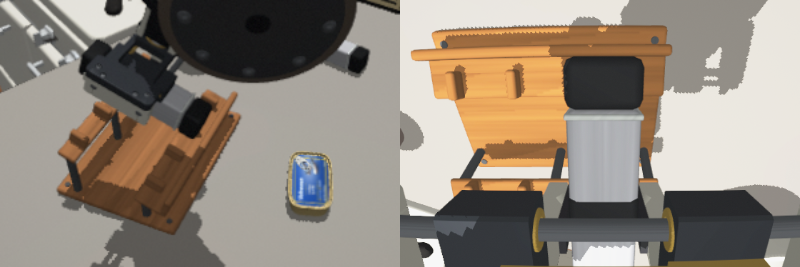

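The scene crop and wrist view show the mill over the left bay, tilted with the slope, with its heavy end on the foot-stop side. Lowering it.

```bash
python3 -m creep '[[[3,0.04,0.05,2,0,0,0],[3,0.04,0.05,5,0,0,0],[3,0.04,0.05,8,0,0,0],[3,0.04,0.05,9.5,0,0,0],[3,0.04,0.05,10.3,0,0,0],[3,0.04,0.05,10.6,0,0,0],[3,0.04,0.05,10.8,0,0,0],[3,0.04,0.05,10.8,0,0,0],[3,0.04,0.05,10.8,0,0,0]]]'
python3 goal.py l 1 0 .0154 .0
```

```text
t: 9.85
eef_pos: [0.5992, 0.2571, 0.0746]
ee_rot: [3.141, 0.35, -2.656]
force: [-0.4, 0.3, -6.2]
width: 0.0376
gripper_force: 60.0
tcp goal [0.5977 0.2558 0.0705] shift cm [ 0.31 -0.04  0.31] turn [0.001 0.001 0.   ] 0.0013177155123334221
```

Not touching yet, so I'll lower in 1 mm steps and watch the force.

```bash
python3 -m creep '[[[3,0,0,0.1,0,0,0],[3,0,0,0.2,0,0,0],[3,0,0,0.2,0,0,0]]]'; python3 -m creep '[[[3,0,0,0.1,0,0,0],[3,0,0,0.1,0,0,0]]]';
```

```text
t: 10.22
eef_pos: [0.5997, 0.2573, 0.0722]
ee_rot: [3.141, 0.35, -2.656]
force: [-1.2, -0.6, -1.7]
width: 0.0379
gripper_force: 60.0
t: 10.48
eef_pos: [0.5998, 0.2573, 0.0722]
ee_rot: [3.141, 0.35, -2.656]
force: [-10.0, -2.4, 8.4]
width: 0.0378
gripper_force: 60.0
```

```bash
python3 -m creep '[[[3.9,0,0,-0.1,0,0,0],[4.4,0,0,-0.1,0,0,0],[5.5,0,0,-0.1,0,0,0],[7,0,0,-0.1,0,0,0],[7,0,0,-0.1,0,0,0],[7,0,0,-0.1,0,0,0],[7,0,0,-2,0,0,0],[7,0,0,-5,0,0,0],[7,0,0,-9,0,0,0],[7,0,0,-13,0,0,0],[8.7,0,0,-14,0,0,0],[8.7,0,0,-14,0,0,0],[8.7,0,0,-14,0,0,0]]]'
python3 - <<'E'
from h import *
s=get_state();a=grab_frame("top");b=grab_frame("wrist")
print(s["q"].round(2))
cv2.imwrite("pics/t5.png",np.hstack([cv2.resize(a[130:260,165:325],(394,320)),cv2.resize(b,(400,300))[:].copy() if 0 else cv2.resize(b,(400,320))]))
T=R.from_euler("xyz",s["ee_rot"]).as_matrix()
# hover over mill A, tool yaw .226-pi or .226
for yaw in(.22,.22-np.pi):
  G=R.from_euler("xyz",[np.pi,0,yaw]).as_matrix(); print(yaw,(T.T@(np.array([.631,-.189,.167])-s["eef_pos"])*100).round(2),R.from_matrix(T.T@G).as_rotvec().round(3))
E
```

```text
t: 12.1
eef_pos: [0.5572, 0.2347, 0.2012]
ee_rot: [-3.141, 0.347, -2.657]
force: [0.4, -0.8, 1.1]
width: 0.0868
gripper_force: 0.0
[ 0.78  0.07 -0.55  0.17 -0.63 -1.99]
0.22 [ 13.6  -40.92  -1.28] [-0.498  0.066 -2.836]
-2.921592653589793 [ 13.6  -40.92  -1.28] [0.046 0.345 0.262]
```

View pics/t5.png

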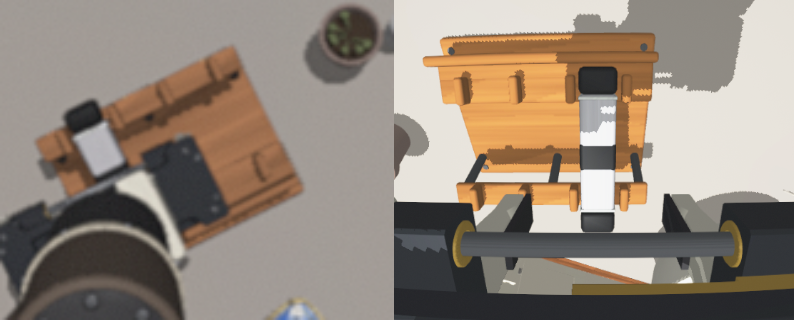

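The pictures show the first mill lying in the left bay, low end at the foot stop, straight between the cheeks. Going to the other mill.

```bash
python3 -m creep '[[[8.7,0.5,-2,-1,0,0.02,0.02],[8.7,1.5,-5,-1.5,0.01,0.05,0.04],[8.7,3,-9.5,-1.5,0.01,0.08,0.06],[8.7,4.5,-14,-1.5,0.015,0.12,0.09],[8.7,6,-18.5,-1.5,0.02,0.16,0.12],[8.7,7.5,-23,-1.5,0.025,0.2,0.15],[8.7,9,-27.5,-1.5,0.03,0.24,0.18],[8.7,10.5,-32,-1.4,0.035,0.28,0.21],[8.7,12,-36.5,-1.3,0.04,0.32,0.24],[8.7,13.3,-40,-1.3,0.046,0.345,0.26],[8.7,13.6,-40.9,-1.3,0.046,0.345,0.262],[8.7,13.6,-40.9,-1.3,0.046,0.345,0.262],[8.7,13.6,-40.9,-1.3,0.046,0.345,0.262]]]'
python3 mill.py pics/w6.png .631 -.189
```

```text
t: 13.82
eef_pos: [0.6312, -0.1876, 0.1682]
ee_rot: [3.141, 0.002, -2.92]
force: [-1.1, 0.4, 0.5]
width: 0.0871
gripper_force: 0.0
[ 0.63130707 -0.18745337  0.16848664] [ 3.14079401e+00  2.63373284e-03 -2.91989519e+00] q [ 0.01  0.37 -0.11 -0.   -1.09 -1.35]
expected px [283.6 195.7]
[24, 0, 66, 265, 1095] [ 50.6 113.2] [ 0.6056 -0.3826  0.036 ] [  6.83 -18.48  13.22]
[256, 85, 49, 34, 506] [283.3 101.3] [ 0.5591 -0.2054  0.036 ] [ 7.48 -0.17 13.23]
[43, 125, 39, 138, 504] [ 60.2 188.9] [ 0.6663 -0.3717  0.036 ] [  0.67 -18.75  13.23]
[0, 126, 560, 294, 44373] [263.1 345.2] [ 0.7787 -0.1757  0.036 ] [-14.6   -2.11  13.29]
[259, 179, 47, 31, 1298] [282.4 194.2] [ 0.6305 -0.1901  0.036 ] [ 0.17 -0.25 13.25]
[264, 261, 42, 25, 687] [285.9 273.8] [ 0.7003 -0.1715  0.036 ] [-7.05  0.03 13.27]
[155, 337, 18, 17, 239] [163.1 344.1] [ 0.7995 -0.2687  0.036 ] [-14.59 -11.63  13.28]
[396, 337, 19, 17, 231] [405.9 343.8] [ 0.7486 -0.0435  0.036 ] [-14.58  11.45  13.3 ]
```

View pics/w6.png

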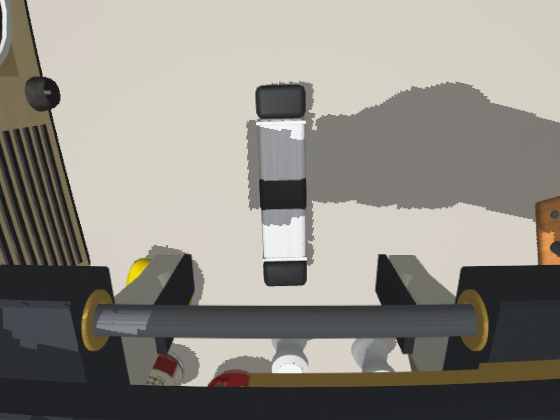

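The far mill's band is at (282.5,194), ends at rows 85 and 285, turned about 0.02 rad from the tool. The fingers have clear space on both sides. Descending to grip and lift.

```bash
python3 -m creep '[[[8.7,0.3,-0.2,5,0,0,-0.02],[8.7,0.3,-0.2,10,0,0,-0.02],[8.7,0.3,-0.2,13,0,0,-0.02],[8.7,0.3,-0.2,15,0,0,-0.02],[8.7,0.3,-0.2,16.2,0,0,-0.02],[8.7,0.3,-0.2,16.4,0,0,-0.02],[8.7,0.3,-0.2,16.4,0,0,-0.02],[3,0.3,-0.2,16.4,0,0,-0.02],[3,0.3,-0.2,16.4,0,0,-0.02],[3,0.3,-0.2,16.4,0,0,-0.02],[3,0.3,-0.2,16.4,0,0,-0.02],[3,0.3,-0.2,16.4,0,0,-0.02],[3,0.3,-0.2,16.4,0,0,-0.02]]]' 60
python3 -m creep '[[[3,0,0,-1,0,0,0],[3,0,0,-2.5,0,0,0],[3,0,0,-5,0,0,0],[3,0,0,-8,0,0,0],[3,0,0,-11,0,0,0],[3,0,0,-13,0,0,0],[3,0,0,-14,0,0,0],[3,0,0,-14,0,0,0],[3,0,0,-14,0,0,0],[3,0,0,-14,0,0,0]]]'
python3 mom.py pics/w7.png; python3 goal.py r 1 11 .0154 .002;python3 goal.py r -1 11 .0154 .002
```

```text
t: 15.5
eef_pos: [0.6292, -0.1907, 0.0042]
ee_rot: [3.141, 0.002, -2.901]
force: [-0.6, 1.5, -0.8]
width: 0.0376
gripper_force: 60.0
t: 16.75
eef_pos: [0.6284, -0.191, 0.1431]
ee_rot: [3.14, 0.0, -2.901]
force: [0.4, -0.2, -5.9]
width: 0.0376
gripper_force: 60.0
force [-0.11 -0.32 -5.16] tool moment [ 0.008 -0.363  0.016] [0.029 0.027 0.023] [ 0.6289 -0.191   0.144 ] [ 3.141e+00  2.000e-03 -2.901e+00] 0.03780807877293203 59.9976646900177 17.05 [ 0.    0.39 -0.14 -0.   -1.04 -1.33]
[10, 0, 198, 372, 6965] [123.3 263.8]
[230, 87, 111, 73, 1823] [291.4 122.9]
[27, 127, 42, 149, 503] [ 46.6 198.7]
[17, 129, 45, 153, 558] [ 38.2 203.5]
[7, 131, 47, 159, 613] [ 29.1 207.9]
[0, 137, 46, 160, 636] [ 20.7 217.2]
[0, 182, 37, 121, 529] [ 16.4 243.2]
[0, 225, 25, 77, 337] [ 10.8 265.5]
[222, 260, 126, 46, 2529] [284.4 294.1]
[362, 266, 161, 106, 6408] [433.6 295.3]
[223, 338, 13, 16, 166] [228.5 345.4]
[334, 338, 13, 16, 167] [340.5 345.4]
[0, 345, 560, 75, 21672] [264.3 398.2]
tcp goal [0.622  0.133  0.1746] shift cm [-7.06 31.64 -3.02] turn [-0.042 -0.345 -0.242] 0.42381889797174915
tcp goal [0.622  0.133  0.1746] shift cm [-7.06 31.64 -3.02] turn [-0.501  0.061  2.857] 2.9007424222719993
```

Grip is centred. The moment is −0.36, so the heavy end is again tool +x, but the value is larger than expected. At the tilted hover I'll compare it with the first mill's reading in the same orientation.

```bash
python3 -m creep '[[[3,-0.2,1,-2,0,-0.01,-0.01],[3,-0.6,3,-4,0,-0.03,-0.02],[3,-1.3,6,-5,-0.01,-0.06,-0.04],[3,-2,9,-5,-0.01,-0.1,-0.07],[3,-2.7,12,-5,-0.015,-0.13,-0.09],[3,-3.4,15,-5,-0.02,-0.16,-0.11],[3,-4,18,-5,-0.025,-0.2,-0.14],[3,-4.7,21,-5,-0.03,-0.23,-0.16],[3,-5.4,24,-5,-0.03,-0.27,-0.19],[3,-6.1,27,-4.5,-0.035,-0.3,-0.21],[3,-6.7,29.5,-4,-0.04,-0.33,-0.23],[3,-7,31.2,-3.3,-0.042,-0.345,-0.242],[3,-7.1,31.6,-3,-0.042,-0.345,-0.242],[3,-7.1,31.6,-3,-0.042,-0.345,-0.242],[3,-7.1,31.6,-3,-0.042,-0.345,-0.242],[3,-7.1,31.6,-3,-0.042,-0.345,-0.242]]]'
python3 mom.py pics/w8.png|head -1; python3 goal.py r 1 0.2 .0150 .002
python3 -c "
from h import *
a=R.from_euler('xyz',[3.141,.35,-2.656]).as_matrix();print('mill1 tool moment',a.T@np.array([-.6532,1.3267,-.0368]))"
```

```text
t: 19.05
eef_pos: [0.6227, 0.1324, 0.175]
ee_rot: [-3.141, 0.349, -2.657]
force: [-0.0, 1.0, -5.1]
width: 0.0381
gripper_force: 60.0
force [-0.24  0.12 -5.31] tool moment [0.017 1.494 0.015] [0.023 0.026 0.016] [0.6226 0.1325 0.1746] [-3.141  0.349 -2.657] 0.037673466247737326 59.997716546058655 19.35 [ 0.52  0.16 -0.46  0.02 -0.61 -1.63]
tcp goal [0.6546 0.1502 0.0735] shift cm [ 0.02  0.07 10.75] turn [-0. -0. -0.] 0.00048625615537643005
mill1 tool moment [-0.02638883  1.47817202  0.04968381]
```

In the same orientation this mill reads +1.49 N·m and the first read +1.48; an opposite heavy end would differ by about 0.4. So tool +x is heavy here too, and the extra at level is a yaw-dependent sensor offset. Lowering.

```bash
python3 -m creep '[[[3,0,0.05,2,0,0,0],[3,0,0.05,5,0,0,0],[3,0,0.05,8,0,0,0],[3,0,0.05,9.5,0,0,0],[3,0,0.05,10.3,0,0,0],[3,0,0.05,10.6,0,0,0],[3,0,0.05,10.8,0,0,0],[3,0,0.05,10.8,0,0,0],[3,0,0.05,10.8,0,0,0]]]'
python3 -m creep '[[[3,0,0,0.1,0,0,0],[3,0,0,0.2,0,0,0],[3,0,0,0.2,0,0,0]]]'
```

```text
t: 20.48
eef_pos: [0.6551, 0.1505, 0.0738]
ee_rot: [-3.141, 0.35, -2.657]
force: [0.1, -0.4, -5.5]
width: 0.0374
gripper_force: 60.0
t: 20.85
eef_pos: [0.6555, 0.1507, 0.0724]
ee_rot: [-3.141, 0.35, -2.657]
force: [-7.3, -0.5, 5.4]
width: 0.0374
gripper_force: 60.0
```

Contact made. Releasing and retreating.

```bash
python3 -m creep '[[[3.9,0,0,-0.1,0,0,0],[4.4,0,0,-0.1,0,0,0],[5.5,0,0,-0.1,0,0,0],[7,0,0,-0.1,0,0,0],[7,0,0,-0.1,0,0,0],[7,0,0,-0.1,0,0,0],[7,0,0,-2,0,0,0],[7,0,0,-5,0,0,0],[7,0,0,-9,0,0,0],[7,0,0,-13,0,0,0],[8.7,0,0,-15,0,0,0],[8.7,0,0,-15,0,0,0],[8.7,0,0,-15,0,0,0]]]'
python3 - <<'E'
from h import *
P=camera_params("wrist");a=grab_frame("wrist");cv2.imwrite("pics/w9.png",a)
y=.485;ax=np.array([np.cos(y),np.sin(y),0]);ay=np.array([-ax[1],ax[0],0]);ez=np.array([0,0,1.]);c,s=np.cos(np.radians(20)),np.sin(np.radians(20))
bx=c*ax+s*ez;bz=-s*ax+c*ez;O=np.array([.621,.2003,.085])
V=P["view"];o=-V[:3,:3].T@V[:3,3]
m=(a.max(2)<60).astype(np.uint8);n,l,st,ce=cv2.connectedComponentsWithStats(m)
for k in range(1,n):
  if st[k,4]>120:
    r=np.r_[und(P,ce[k][None])[0],1]@V[:3,:3]; X=o+r*((O+.019*bz-o)@bz/(r@bz)); d=X-O
    print(st[k].tolist(),"bay-frame mm",(np.array([d@bx,d@ay])*1000).round(1))
E
```

```text
t: 22.48
eef_pos: [0.6098, 0.1267, 0.2122]
ee_rot: [3.142, 0.349, -2.657]
force: [-0.5, 0.6, -1.7]
width: 0.0866
gripper_force: 0.0
[411, 89, 63, 34, 2016] bay-frame mm [-71.3  53.8]
[259, 90, 51, 34, 1683] bay-frame mm [-69.3 -60.9]
[402, 178, 20, 39, 477] bay-frame mm [-2.4 37.1]
[446, 187, 16, 30, 167] bay-frame mm [-2.2 73.6]
[155, 255, 39, 51, 1141] bay-frame mm [  74.6 -149. ]
[375, 255, 40, 51, 1145] bay-frame mm [74.7 27.8]
[0, 265, 560, 155, 28606] bay-frame mm [ 171.8 -128.1]
[442, 265, 118, 105, 7473] bay-frame mm [103.2 138.6]
[427, 271, 22, 17, 180] bay-frame mm [66.8 69.9]
[263, 274, 44, 24, 216] bay-frame mm [ 69.1 -59.6]
[156, 338, 18, 16, 215] bay-frame mm [ 135.5 -168.7]
[396, 338, 17, 13, 124] bay-frame mm [132.1  45.9]
```

```bash
python3 -c "
from station import *
print(job_done())"
```

```text
the job is handed in; nothing more can be done
None
```

I laid both mills in the rack, one in each bay, with the heavy end of each at the foot stop by the wrist-moment readings, then released them and handed the job in at about 22.5 s; the judge's verdict was not shown.

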